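Put the work torch on charge

ROBOT

A 6-joint arm with a two-finger parallel gripper is mounted at the origin on a cart in front of the work surface, level with it; the furniture and walls round the work are solid. World frame = base frame: x ahead of the robot, y to its left, z up, the work surface at z = 0. Lengths are in m, angles in rad, forces in N, time in s.
With the tool pointing down it reaches from about 0.35 to 0.975 m from the base axis. Payload 4.9 kg.
Tool frame: the origin (TCP) lies at the very end of the fingers, on their centre line; the grasp point (between the pads) lies 19 mm behind it; z points along the fingers, x is the direction in which the jaws open and shut, and the axes are right-handed (so a half turn about z gives the same grasp; the last joint's range is limited). The gripper opens to 85 mm and grips with 20 to 120 N. Pads are 22 mm wide; open, the fingers measure 114 mm over their backs; the gripper's body (76 mm by 85 mm) begins 54 mm behind the grasp point. The pads swing forward as they close: fully open they stand 13 mm farther back than shut.
Start: joints at [-1.432, 0.053, 1.613, -0, 1.476, -0.119], TCP at [0.159, -0.604, 0.231] pointing down, gripper open.
Joint ranges: [-3.01, 3.01], [-1.01, 2.22], [0.06, 2.58], [-1.02, 4.17], [0.09, 2.62], [-3.14, 3.14]. Speed limits (rad/s): [2.57, 2.57, 3.14, 3.14, 3.14, 3.14].

INTERFACE

Orientations are given as a rotation vector (axis times angle).
In Python, from station import readout, viewer, ctrl, nets gives the robot as it stands. The module is installed in compiled form; this text tells all that it offers.
- The arm moves only by the tool step_arm, never from a script. Its argument "moves" is a list that holds one entry, the list of rows, each a list of 4 numbers: the shift along the world's x, y, z in cm, then the turn about the world's z in rad. In form: [[[dx, dy, dz, yaw], ...]]. A call has 1 to 10 rows; each row shifts and turns the commanded pose from where the row before left it; what a row does not reach is not made up. A row lasts 1/12 s, in which the tool goes at most 41.7 mm and 7.16 degrees, less where a joint would pass 70% of its speed; a pose out of reach is approached as far as the arm can. A call is refused whole if a number of a shift passes 4.17 or a number of a turn 0.125, either way. A call with a gripper value outside its range is refused whole. "grip" is the closure, from 0 (fully open) to 1 (shut), set as the call begins (left out, the last holds). The fingers move at their own pace and stop on an object; "squeeze" is the grip in N (left out, the last holds). Time passes only in rows, so rows that do not move let the fingers close. It gives the time, the measured TCP pose, the force and the opening at its end, in the units of the state.
- readout.get_obs(): the state, without advancing time (a new reading comes with each control period).
- viewer.get_image(name): name is "side" or "top" or "wrist"; returns the picture (384x512x3 uint8, blue, green, red); there is no depth.
- viewer.calibration(name): a dict with "camera_matrix" (3x3 intrinsics, pixels), "R" (3x3) and "t" (3): a world point X has camera coordinates R X + t. Camera axes: x right, y down, z forward; pixel columns grow to the right and rows downward; lengths in m; the calibration is good to about 2 mm. A picture is of the moment at which its call begins: read the wrist's pose just before it. calibration takes no time and is no camera call; for the wrist camera it gives the pose at the moment of the call.
- ctrl.finish_job(): hands the job in, once; it reports no verdict.
Trained networks look in the newest picture that a camera, given by its name, has taken for a name from the list of things; names that differ only in an ending like _2 or _b are one class to them, and where a whole thing is asked for, a point or a joint stands for the part that bears it (a point fixed in the world has none). Each returns a list of dicts, best first, with "confidence" (0 to 1); they miss things now and then, are a little off and sometimes report something else, mostly with a low value. They report only what shows in the picture. A call takes as long as a camera call. They do not tell look-alikes from the thing itself.
- nets.masks_of(camera, thing): "region" (384x512 bool, what is visible of it) and "box" ([left, top, right, bottom] in pixels, round what is visible of it).
- nets.pinpoint(camera, thing): "at" ([column, row] in pixels: a listed point, or the origin of a listed thing).
The state is a dict: "t": time; "q": joint angles; "dq": joint speeds; "effort": joint torques, N m; "tool_pos": TCP position; "tool_rot": TCP orientation; "contact_force": force on the tool from outside, world axes, zero at the start; "wrist_torque": the same for the moment, N m; "opening": finger opening in m.
Only numpy, scipy, OpenCV 4.12 (cv2) and the standard library are available. Lean on these libraries where they do the work, as an engineer would, in place of code of your own. Each camera call takes 0.05 s, during which the arm holds its last target. There are 200 camera calls.

TASK

The work torch is standing on its tail cap. First lay it down on its side on the bench top and let go of it; then take it up again across the middle of its barrel and lower it into the charging cradle, lens away from the contact plate, and let the barrel settle into both V rests before you let go. It must be left lying in both rests with its tail cap up against the contact plate; do not shift the tape measure, the tape roll or the wooden block.

Things in the scene. Friction and masses are not known exactly. Their poses are not given: they have to be found in the camera images.
- torch: hand torch, 140 mm long, 0.2 to 0.45 kg, upright on its black tail cap. Origin: centre of the tail's end face; z along its length to the lens. Hexagonal tail cap 0 to 22 mm, 44 mm across flats (51 over corners); round metal barrel with dark rings, 34 mm diameter, 22 to 110 mm; dark hexagonal head 110 to 140 mm, sized as the tail cap
- torch_mid (a point): point on the torch's centre line at the middle of the barrel, 66 mm from the tail end. When the torch lies on the bench (z = 0) on flats of both hexagons it does not roll, and this point is 22 mm up
- torch_tail (a point): centre of the tail cap's end face
- torch_head (a point): centre of the lens end, 140 mm from the tail end
- dock: charging cradle, fixed. Grey base 80 (x) by 170 mm (y), 10 mm thick; origin on the bench, z up. Two black V rests with 90-degree mouths, 14 mm long, at y = -34 and +26 mm, mouth 54 mm wide, tops 52 mm above the bench; between them an open gap of 46 mm for the fingers down to the base. A torch in both rests has its centre line along the cradle's y, at x = 0, z = 48 mm, head to +y
- dock_axis (a point): where the torch's barrel middle (torch_mid) comes to be when it lies fully home: cradle x = 0, y = -4 mm, z = 48 mm
- tape_measure: yellow tape measure, 36 x 77 x 62 mm, bystander, origin at the centre of its underside
- tape_roll: roll of beige tape lying flat, 104 mm across, 25 mm high, bystander, origin at the centre of its underside
- wood_block: wooden block, 45 x 90 x 38 mm, bystander, origin at the centre of its underside
- dock_plate (a point): centre of the inner face (brass disc) of the rigid upright contact plate across the cradle's -y end, at cradle y = -70 mm, z = 48 mm; plate 56 mm wide, top 74 mm above the bench. The tail cap goes against it. A torch set down up to 7 mm short of the plate still lies in the rests and can be slid home
Not all that is in view belongs to the job. There is more than one size of the torch; the job needs the largest.

How it is judged:
By the outcome, as a careful person would: the job done as asked, in the order asked, and still so for the second after the job is handed in, with the robot touching nothing.
It also fails if it takes over 61 s, if anything falls off the work surface, if the arm or the gripper's body presses on something with over 40 N, if the wrist force passes 120 N, or if a joint passes its speed limit or range.

## Working session

There is one attempt and no reset: what is moved stays moved. The work goes in short steps, Python scripts to look and compute and a tool call to move; the robot and the scene stay as the last step left them, time stands still between calls to the robot, and variables do not carry over. Pictures are saved under pics/ and viewed, about 8 in all and at most 12, crops included, and the job is handed in when it is done.

Besides the shell and the picture viewer there is one more tool, called after "Request:" by a JSON object that holds its "fn" and its "kwargs". step_arm: Moves the arm, as the interface text tells. Its arguments: {"type":"object","properties":{"moves":{"type":"array","items":{"type":"array","items":{"type":"array","items":{"type":"number"}}}},"grip":{"type":"number"},"squeeze":{"type":"number"}},"required":["moves"]}

```bash
mkdir -p pics; cat > h.py <<'E'
import numpy as np, cv2
from station import readout, viewer, ctrl, nets
def ray(cam,px,z,cal=None):
    c=cal or viewer.calibration(cam); K=np.array(c["camera_matrix"]);R=np.array(c["R"]);t=np.array(c["t"])
    C=-R.T@t; d=R.T@np.linalg.inv(K)@np.array([px[0],px[1],1.]); s=(z-C[2])/d[2]; return C+s*d
def proj(cam,X):
    c=viewer.calibration(cam); p=np.array(c["camera_matrix"])@(np.array(c["R"])@np.array(X)+np.array(c["t"])); return p[:2]/p[2]
E
python3 - <<'E'
from h import *
ims=[viewer.get_image(n) for n in ("top","side")]
for n,i in zip(("top","side"),ims): cv2.imwrite(f"pics/{n}0.png",i)
for n in ("top","side"):
    c=viewer.calibration(n);R=np.array(c["R"]);print(n,(-R.T@np.array(c["t"])).round(3),R[2].round(2))
    for th,z in (("torch",0),("torch_head",.14),("torch_mid",.066),("dock",0),("dock_axis",.048),("dock_plate",.048),("tape_measure",0),("tape_roll",0),("wood_block",0)):
        for r in nets.pinpoint(n,th): print(th,np.round(r["at"],1),round(r["confidence"],2),ray(n,r["at"],z).round(3))
print(readout.get_obs())
E
```

```text
top [ 0.504 -0.302  1.117] [ 0.05  0.03 -1.  ]
torch [198.9 249.5] 0.69 [ 0.4   -0.126  0.   ]
torch [187.1 203.9] 0.64 [ 0.527 -0.095  0.   ]
torch [173.9 172.9] 0.62 [ 0.615 -0.059  0.   ]
torch_head [161.  167.8] 0.75 [ 0.614 -0.057  0.14 ]
torch_head [190.7 256. ] 0.5 [ 0.398 -0.128  0.14 ]
torch_mid [183.  201.8] 0.95 [ 0.532 -0.096  0.066]
torch_mid [194.4 251.5] 0.77 [ 0.401 -0.125  0.066]
torch_mid [290.9 136.4] 0.66 [ 0.698 -0.383  0.066]
torch_mid [170. 172.] 0.58 [ 0.611 -0.063  0.066]
dock [283.6 228.5] 0.71 [ 0.454 -0.362  0.   ]
dock_axis [287.8 226.3] 0.69 [ 0.462 -0.371  0.048]
dock_plate [305.9 219.9] 0.98 [ 0.478 -0.419  0.048]
tape_measure [235.1 151. ] 0.61 [ 0.673 -0.231  0.   ]
tape_measure [283.5 226.1] 0.39 [ 0.461 -0.362  0.   ]
tape_roll [342.2 179.4] 0.91 [ 0.587 -0.527  0.   ]
tape_roll [293.6 135.4] 0.15 [ 0.713 -0.396  0.   ]
wood_block [293.6 137.2] 0.78 [ 0.708 -0.396  0.   ]
side [ 0.436 -1.168  0.55 ] [ 0.1   0.89 -0.44]
torch [201.1 199.4] 0.81 [ 0.395 -0.121  0.   ]
torch [240.4 196.4] 0.66 [ 0.515 -0.106  0.   ]
torch [270.1 188.4] 0.64 [ 0.614 -0
[... 661 characters left out ...]
 0.697 -0.402  0.   ]
{'t': 1.0, 'q': array([-1.43202876e+00,  5.27211173e-02,  1.61289425e+00, -5.85439880e-06,
        1.47595976e+00, -1.19023862e-01]), 'dq': array([-2.88051846e-05, -1.22247130e-03,  5.67031092e-05, -2.53020791e-03,
        6.95140133e-04,  2.80094548e-04]), 'effort': array([ 4.12222958e-03, -3.93681371e+01, -3.70472109e+01,  1.73744438e-04,
        2.84047474e-04,  2.42276727e-06]), 'tool_pos': array([ 0.15932462, -0.60434578,  0.23129391]), 'tool_rot': array([ 2.48854296e+00, -1.91746058e+00,  1.32558602e-05]), 'contact_force': array([-0.2079092 , -0.41290869, -0.69734352]), 'wrist_torque': array([ 0.01083673, -0.02630374,  0.00860809]), 'opening': 0.08519747515131222}
```

View pics/top0.png

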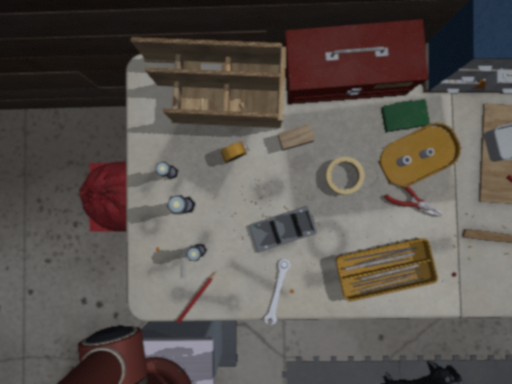

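View pics/side0.png

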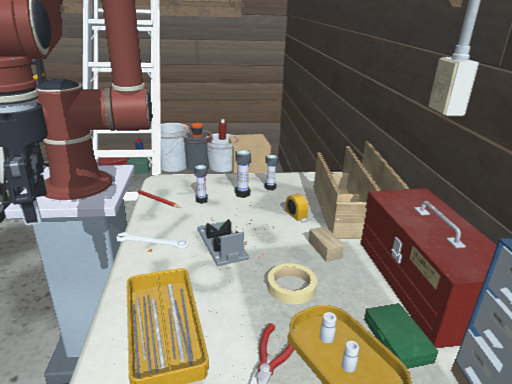

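Top view: the largest torch is at about (182, 204), with smaller look-alikes at (168, 170) and (197, 252). The cradle is at (283, 230) with its plate at the right end, the tape measure at (233, 151), the block at (296, 137) and the roll at (345, 176). The side view agrees: the tallest torch runs from (242, 152) to (240, 196). Next I'll raise the wrist camera over the cradle and torch.

Request:
{"fn": "step_arm", "kwargs": {"moves": [[[2.3, 2.5, 1.9, 0.12], [2.3, 2.5, 1.9, 0.12], [2.3, 2.5, 1.9, 0.12], [2.3, 2.5, 1.9, 0.12], [2.3, 2.5, 1.9, 0.12], [2.3, 2.5, 1.9, 0.12], [2.3, 2.5, 1.9, 0.12], [2.3, 2.5, 1.9, 0.12], [2.3, 2.5, 1.9, 0.12], [2.3, 2.5, 1.9, 0.12]]]}}

```text
t: 1.83
tool_pos: [0.3901, -0.3528, 0.4225]
tool_rot: [3.137, -0.168, 0.001]
contact_force: [0.9, -1.2, 0.6]
opening: 0.0854
```

Request:
{"fn": "step_arm", "kwargs": {"moves": [[[0, 0, 0, 0.12], [0, 0, 0, 0.12], [0, 0, 0, 0.12], [0, 0, 0, 0]]]}}

```text
t: 2.17
tool_pos: [0.3896, -0.354, 0.4215]
tool_rot: [3.117, 0.391, 0.0]
contact_force: [0.6, -0.8, -0.2]
opening: 0.0852
```

```bash
python3 - <<'E'
from h import *
c=viewer.calibration("wrist");R=np.array(c["R"]);print((-R.T@np.array(c["t"])).round(3),R.round(2))
o=readout.get_obs();print(o["t"],o["tool_pos"],o["q"].round(2))
i=viewer.get_image("wrist");cv2.imwrite("pics/w1.png",i)
n="wrist"
for th,z in (("torch",0),("torch_head",.14),("torch_mid",.066),("dock",0),("dock_axis",.048),("dock_plate",.048)):
    for r in nets.pinpoint(n,th): print(th,np.round(r["at"],1),round(r["confidence"],2),ray(n,r["at"],z).round(3))
E
```

```text
[ 0.369 -0.272  0.564] [[ 0.97  0.25 -0.  ]
 [ 0.23 -0.92  0.33]
 [ 0.08 -0.32 -0.95]]
2.1667 [ 0.38957987 -0.35402336  0.42153464] [-0.88 -0.22  1.56 -0.    1.8  -1.13]
dock [294.4 141.4] 0.57 [ 0.45  -0.362  0.   ]
dock [427.8 196.9] 0.27 [ 0.703 -0.4    0.   ]
dock_axis [297.1 150.1] 0.88 [ 0.45  -0.367  0.048]
dock_plate [298.  187.5] 0.84 [ 0.468 -0.424  0.048]
dock_plate [425.3 195.7] 0.66 [ 0.67  -0.388  0.048]
```

View pics/w1.png

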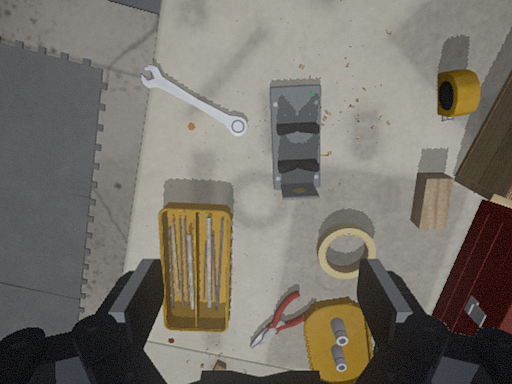

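The wrist picture shows the cradle whole, with base corners near (271, 86), (321, 80), (320, 193) and (274, 189), and the plate at the bottom end. I'll zoom in on it for its yaw and take a wrist look at the torch after moving over it.

Request:
{"fn": "step_arm", "kwargs": {"moves": [[[1.3, 2.7, -1, 0], [1.3, 2.7, -1, 0], [1.3, 2.7, -1, 0], [1.3, 2.7, -1, 0], [1.3, 2.7, -1, 0], [1.3, 2.7, -1, 0], [1.3, 2.7, -1, 0], [1.3, 2.7, -1, 0], [1.3, 2.7, -1, 0], [0, 0, 0, 0]]]}}

```text
t: 3.35
tool_pos: [0.5067, -0.1073, 0.3286]
tool_rot: [-3.113, -0.393, 0.004]
contact_force: [-0.8, 0.3, -0.6]
opening: 0.0856
```

```bash
python3 - <<'E'
from h import *
o=readout.get_obs();print(o["t"],o["tool_pos"],o["tool_rot"])
i=viewer.get_image("wrist");cv2.imwrite("pics/w2.png",i)
n="wrist"
for th,z in (("torch",0),("torch_head",.14),("torch_mid",.066)):
    for r in nets.pinpoint(n,th): print(th,np.round(r["at"],1),round(r["confidence"],2),ray(n,r["at"],z).round(3))
a=cv2.imread("pics/w1.png")[70:210,255:335]
a=cv2.resize(a,None,fx=4,fy=4,interpolation=cv2.INTER_CUBIC)
b=np.zeros((600,800,3),np.uint8); b[:560,:320]=a
b[:384,320:800]=i[:,16:496]
cv2.imwrite("pics/c1.png",b)
E
```

```text
3.35 [ 0.50674621 -0.10729747  0.32858793] [-3.11317947 -0.39319527  0.00420484]
torch [180.2 132. ] 0.87 [ 0.397 -0.13   0.   ]
torch [345. 119.] 0.84 [ 0.612 -0.057  0.   ]
torch [274.3 131.7] 0.64 [ 0.523 -0.098  0.   ]
torch_head [368.6 127. ] 0.79 [ 0.599 -0.051  0.14 ]
torch_head [154.4 147.7] 0.71 [ 0.401 -0.122  0.14 ]
torch_head [276.7 156.1] 0.64 [ 0.521 -0.101  0.14 ]
torch_mid [171.  139.3] 0.95 [ 0.4   -0.129  0.066]
torch_mid [272.4 137.7] 0.76 [ 0.518 -0.097  0.066]
torch_mid [357.9 121.5] 0.67 [ 0.611 -0.054  0.066]
```

View pics/c1.png

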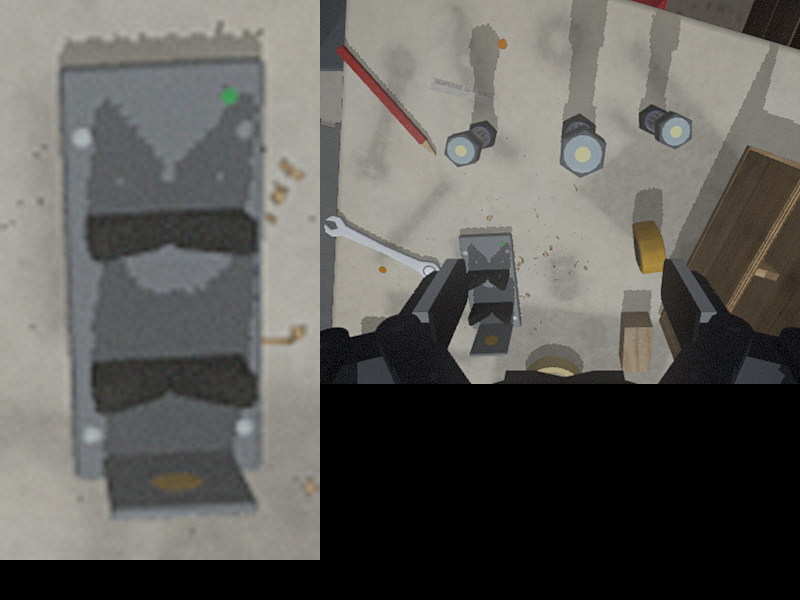

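In the composite, the torch head's hexagon has corners top and bottom and its flats left and right, so the jaws already line up with a pair of flats. The lens centre is near (278, 155) in the original picture. Now I'll fit the cradle pose and go down on the head.

Request:
{"fn": "step_arm", "kwargs": {"moves": [[[0.8, 0.4, -3, 0], [0.8, 0.4, -3, 0], [0, 0, -3, 0], [0, 0, -3, 0], [0, 0, -3, 0], [0, 0, -3, 0], [0, 0, -2.5, 0], [0, 0, -2.4, 0], [0, 0, 0, 0]]]}}

```text
t: 4.3
tool_pos: [0.5186, -0.1036, 0.0972]
tool_rot: [-3.114, -0.383, 0.013]
contact_force: [-0.5, 0.5, 0.1]
opening: 0.0854
```

```bash
cat >> h.py <<'E'
from scipy.spatial.transform import Rotation as Ro
from scipy.optimize import least_squares
def fit(cal,obj,px,x0=(.45,-.36,.3)):
    K=np.array(cal["camera_matrix"])
    def f(p):
        c,s=np.cos(p[2]),np.sin(p[2]);W=obj@np.array([[c,-s,0],[s,c,0],[0,0,1]]).T+[p[0],p[1],0]
        q=(W@np.array(cal["R"]).T+np.array(cal["t"]))@K.T
        return (q[:,:2]/q[:,2:]-px).ravel()
    r=least_squares(f,x0,loss="soft_l1"); return r.x,r.fun.reshape(-1,2)
E
python3 - <<'E'
from h import *
o=readout.get_obs();c=viewer.calibration("wrist")
R=np.array(c["R"]);t=np.array(c["t"]);Rt=Ro.from_rotvec(o["tool_rot"]).as_matrix()
A=R@Rt; b=R@o["tool_pos"]+t     # cam <- tool
R1=Ro.from_rotvec([3.117,.391,0]).as_matrix();p1=np.array([.38958,-.35402,.42153])
Rc=A@R1.T; cal=dict(camera_matrix=c["camera_matrix"],R=Rc,t=b-Rc@p1)
np.savez("camtool.npz",A=A,b=b); print(Rc.round(2), o["tool_pos"],o["tool_rot"])
cr=np.array([[62,70],[261,60],[77,476],[261,468],[177,482],[112,504],[252,501]])/4+[255,70]
# which side is dock +x in the picture: head end at top, so x right or left by handedness
obj=np.array([[-40,85,10],[40,85,10],[-40,-85,10],[40,-85,10],[0,-70,48],[-28,-70,74],[28,-70,74]])/1e3
x,res=fit(cal,obj,cr);print(x.round(4),np.degrees(x[2]));print(res.round(1))
c_,s_=np.cos(x[2]),np.sin(x[2]);print("axis",x[0]+.004*s_,x[1]-.004*c_)
E
```

```text
[[ 0.97  0.25 -0.  ]
 [ 0.23 -0.92  0.33]
 [ 0.08 -0.32 -0.95]] [ 0.51863274 -0.10358851  0.09721171] [-3.11426141 -0.38262939  0.01311968]
[ 0.4513 -0.3588  0.2976] 17.049707151703636
[[-0.9  0.3]
 [ 1.   0.2]
 [-0.7  2.3]
 [ 0.1  2.2]
 [-0.1 -1.4]
 [-0.4 -0.6]
 [ 1.5 -1.5]]
axis 0.45247620375555786 -0.36261706980605124
```

Request:
{"fn": "step_arm", "kwargs": {"moves": [[[0.4, 0.4, 0.2, 0], [0, 0, 0, 0], [0, 0, 0, 0], [0, 0, 0, 0], [0, 0, 0, 0], [0, 0, 0, 0], [0, 0, 0, 0], [0, 0, 0, 0]]], "grip": 1, "squeeze": 25}}

```text
t: 4.97
tool_pos: [0.528, -0.1002, 0.1075]
tool_rot: [3.115, 0.387, 0.006]
contact_force: [-1.3, -1.4, 7.2]
opening: 0.05
```

Request:
{"fn": "step_arm", "kwargs": {"moves": [[[0, 0, 0, 0], [0, 0, 0, 0], [0, 0, 0, 0]]]}}

```text
t: 5.22
tool_pos: [0.528, -0.1001, 0.1075]
tool_rot: [3.115, 0.387, 0.006]
contact_force: [-1.1, -1.1, 7.1]
opening: 0.05
```

```bash
python3 - <<'E'
from h import *
o=readout.get_obs();print(o)
i=viewer.get_image("wrist");j=viewer.get_image("side")[60:260,120:360]
b=np.zeros((584,800,3),np.uint8);b[:384,:512]=i;b[384:,:240]=j
j=cv2.resize(j[70:150,60:170],None,fx=2.6,fy=2.6); b[:j.shape[0],512:512+j.shape[1]]=j
cv2.imwrite("pics/g1.png",b)
E
```

```text
{'t': 5.2167, 'q': array([-3.25596209e-01, -4.87645350e-02,  1.92897497e+00, -7.12683351e-04,
        1.25679553e+00, -5.72505541e-01]), 'dq': array([ 0.00134485, -0.00013518,  0.00137889, -0.00069114, -0.00010006,
        0.00182459]), 'effort': array([ 5.50867058e-01, -2.88102365e+01, -3.15330827e+01,  3.37777482e-01,
       -5.35527058e-01,  1.49810471e-02]), 'tool_pos': array([ 0.52800091, -0.10014466,  0.10752578]), 'tool_rot': array([3.11505204, 0.38687911, 0.00602292]), 'contact_force': array([-1.0641543 , -1.05104268,  7.12749432]), 'wrist_torque': array([-0.11941171,  0.39280037, -0.00475694]), 'opening': 0.05001220620884989}
```

View pics/g1.png

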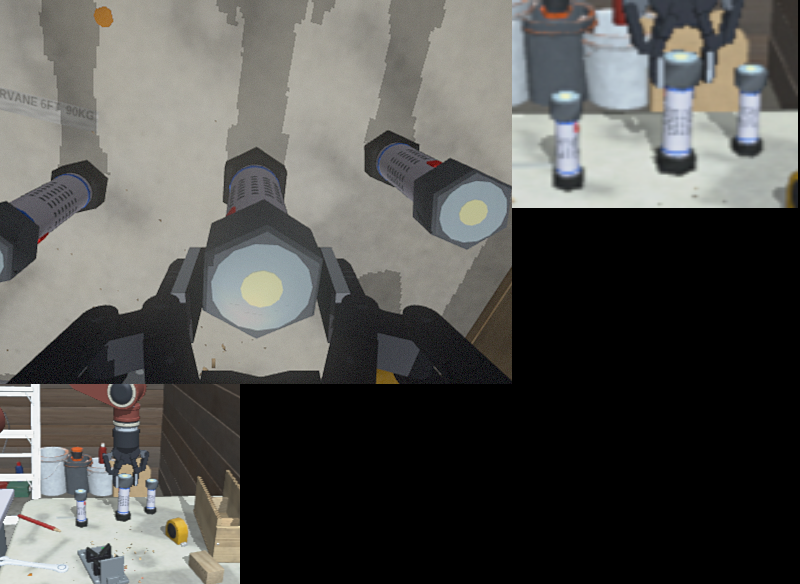

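The head is between the pads with its flats roughly facing them, but the opening reads 50 mm rather than 44 and the tool is being pushed up with 7 N. I'll raise it slightly to relieve the load and see.

Request:
{"fn": "step_arm", "kwargs": {"moves": [[[0, 0, 0.7, 0], [0, 0, 0, 0], [0, 0, 0, 0], [0, 0, 0, 0]]]}}

```text
t: 5.65
tool_pos: [0.5259, -0.0991, 0.1108]
tool_rot: [-3.117, -0.387, 0.001]
contact_force: [-0.0, 0.6, -4.3]
opening: 0.05
```

Request:
{"fn": "step_arm", "kwargs": {"moves": [[[0, 0, 1, 0], [0, 0, 0.5, 0], [0, 0, 0, 0], [0, 0, 0, 0]]], "squeeze": 50}}

```text
t: 5.98
tool_pos: [0.5269, -0.0995, 0.1272]
tool_rot: [3.117, 0.387, 0.002]
contact_force: [-1.4, -0.7, -4.0]
opening: 0.0495
```

```bash
python3 - <<'E'
from h import *
o=readout.get_obs();print(o["tool_pos"],o["contact_force"],o["opening"],o["wrist_torque"])
i=viewer.get_image("wrist");j=viewer.get_image("side")[90:220,180:300]
b=np.zeros((584,800,3),np.uint8)
b[:384,:512]=i
j=cv2.resize(j,None,fx=2.4,fy=2.4,interpolation=cv2.INTER_CUBIC); b[:j.shape[0],512:512+j.shape[1]]=j
cv2.imwrite("pics/g2.png",b)
E
```

```text
[ 0.52690318 -0.09951536  0.12720335] [-1.35013436 -0.65969355 -4.04843662] 0.04950169487031274 [-0.04173874  0.00355801 -0.05425515]
```

View pics/g2.png

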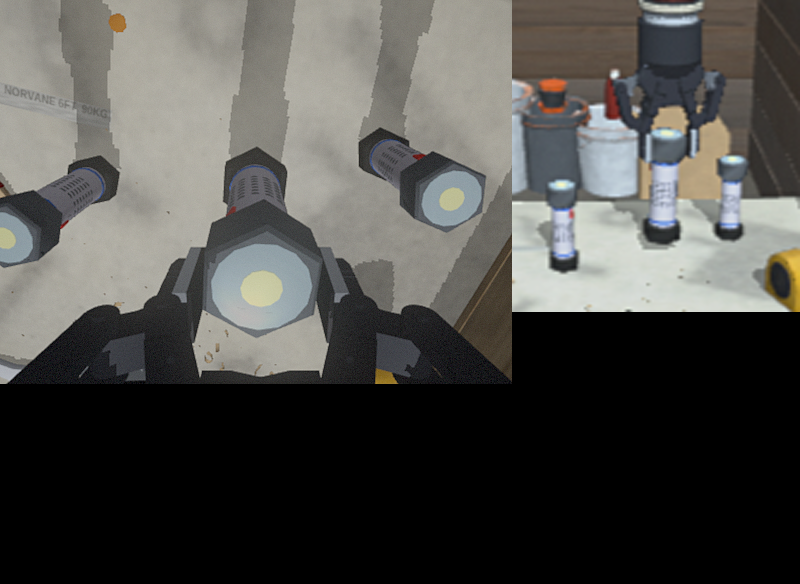

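The torch is lifted clean, about 4 N in the hand, with its head square in the jaws. I'll carry it to free bench near (0.56, -0.245), set the tail down, then tip it head first toward the cradle's +y heading.

Request:
{"fn": "step_arm", "kwargs": {"moves": [[[0.8, -3.6, 0.2, 0.025], [0.8, -3.6, 0, 0.025], [0.8, -3.6, 0, 0], [0.8, -3.6, 0, 0], [0, 0, 0, 0], [0, 0, -0.8, 0], [0, 0, -0.8, 0], [0, 0, -0.4, 0], [0, 0, 0, 0], [0, 0, 0, 0]]]}}

```text
t: 6.92
tool_pos: [0.5579, -0.2421, 0.1077]
tool_rot: [-3.106, -0.467, 0.002]
contact_force: [-1.2, 0.0, -3.1]
opening: 0.0491
```

```bash
python3 - <<'E'
from h import *
o=readout.get_obs();print(o["tool_pos"],o["contact_force"],o["opening"],o["wrist_torque"],o["q"].round(2), np.degrees(2*np.arctan2(o["tool_rot"][1],o["tool_rot"][0])))
th=np.radians(np.arange(0,91,5));H=.130
d=.0255*(1-np.cos(th))+H*np.sin(th);z=-H*(1-np.cos(th))+.0255*np.sin(th)
u=np.array([-.292,.956])
P=np.c_[d[:,None]*u,z]*100
print(np.diff(P,axis=0).round(2).tolist(),P[-1])
E
```

```text
[ 0.55786383 -0.24207739  0.1076646 ] [-1.19880433  0.0077026  -3.10095067] 0.049083824920851386 [-0.10435121  0.13394668 -0.02024481] [-0.53  0.12  1.76 -0.    1.27 -0.83] -342.9011630711238
[[-0.33, 1.09, 0.17], [-0.34, 1.1, 0.07], [-0.34, 1.1, -0.03], [-0.34, 1.1, -0.13], [-0.33, 1.08, -0.23], [-0.32, 1.06, -0.33], [-0.31, 1.03, -0.42], [-0.3, 0.99, -0.51], [-0.29, 0.94, -0.6], [-0.27, 0.89, -0.69], [-0.25, 0.83, -0.76], [-0.23, 0.76, -0.84], [-0.21, 0.69, -0.9], [-0.19, 0.61, -0.96], [-0.16, 0.53, -1.01], [-0.14, 0.44, -1.06], [-0.11, 0.35, -1.1], [-0.08, 0.26, -1.12]] [ -4.5406  14.8658 -10.45  ]
```

Request:
{"fn": "step_arm", "kwargs": {"moves": [[[0, 0, -0.4, 0], [0, 0, 0, 0], [-0.33, 1.09, 0.1, 0], [-0.34, 1.1, 0.07, 0], [-0.34, 1.1, -0.03, 0], [-0.34, 1.1, -0.13, 0], [0, 0, 0, 0]]], "squeeze": 20}}

```text
t: 7.5
tool_pos: [0.5467, -0.1994, 0.1089]
tool_rot: [3.1, 0.468, 0.007]
contact_force: [-1.9, -4.2, 12.5]
opening: 0.0493
```

```bash
python3 - <<'E'
from h import *
o=readout.get_obs();print(o["tool_pos"],o["contact_force"],o["opening"],o["wrist_torque"])
j=viewer.get_image("side")[110:270,170:350]
cv2.imwrite("pics/t1.png",cv2.resize(j,None,fx=3,fy=3,interpolation=cv2.INTER_CUBIC))
E
```

```text
[ 0.54665172 -0.19944504  0.10889349] [-1.91721058 -4.17933486 12.50429024] 0.049312425235838904 [-0.83949989  0.6908272   0.01742989]
```

View pics/t1.png

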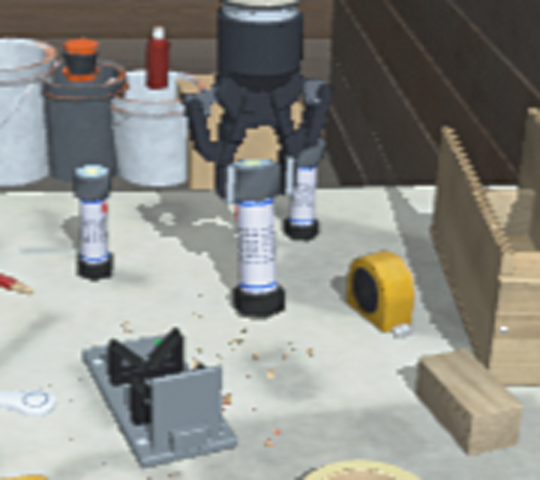

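```bash
python3 - <<'E'
from h import *
print(proj("side",[.558,-.242,0]),proj("side",[.546,-.200,0]),proj("side",[.558,-.242,.14]),proj("side",[.546,-.200,.135]))
for th,z in (("torch",0.005),("torch_head",.135)):
    for r in nets.pinpoint("side",th): print(th,np.round(r["at"],1),round(r["confidence"],2),ray("side",r["at"],z).round(3))
E
```

```text
[259.27867074 218.49999485] [253.49262411 211.1547165 ] [261.08087949 172.2737769 ] [254.83848055 167.78317898]
torch [272.4 188.3] 0.76 [ 0.62  -0.064  0.005]
torch [256.  213.5] 0.65 [ 0.551 -0.222  0.005]
torch [202.8 198. ] 0.56 [ 0.4   -0.121  0.005]
torch [296.4 217.1] 0.2 [ 0.661 -0.248  0.005]
torch_head [198.4 168.8] 0.86 [ 0.394 -0.202  0.135]
torch_head [271.6 156.8] 0.84 [ 0.603 -0.121  0.135]
torch_head [254.2 164.2] 0.81 [ 0.547 -0.175  0.135]
```

The tail is dragging and the torch has tipped only about 10°, because the pads resist turning. Pressing down a little more will make the tail bite and increase the tipping moment.

Request:
{"fn": "step_arm", "kwargs": {"moves": [[[-0.2, 0.6, -0.5, 0], [-0.3, 1.0, -0.3, 0], [-0.3, 1.0, -0.3, 0], [0, 0, 0, 0]]]}}

```text
t: 7.98
tool_pos: [0.5405, -0.1733, 0.1021]
tool_rot: [3.101, 0.467, 0.012]
contact_force: [-7.0, 2.2, 31.1]
opening: 0.0491
```

```bash
python3 - <<'E'
from h import *
o=readout.get_obs();print(o["tool_pos"],o["contact_force"],o["opening"],o["wrist_torque"])
viewer.get_image("side");viewer.get_image("wrist")
for cam in("side","wrist"):
  for th,z in (("torch",0.01),("torch_head",.13)):
    for r in nets.pinpoint(cam,th): print(cam,th,np.round(r["at"],1),round(r["confidence"],2),ray(cam,r["at"],z).round(3))
E
```

```text
[ 0.54052944 -0.17328625  0.10205884] [-6.98457539  2.18364317 31.09348406] 0.0490935603752789 [-0.04734005  1.7731704  -0.18912853]
side torch [255.2 212.1] 0.95 [ 0.548 -0.223  0.01 ]
side torch [203.3 200.3] 0.9 [ 0.403 -0.146  0.01 ]
side torch [269.8 187.3] 0.88 [ 0.611 -0.067  0.01 ]
side torch [233.6 241.2] 0.67 [ 0.48  -0.365  0.01 ]
side torch_head [247.5 161. ] 0.79 [ 0.531 -0.138  0.13 ]
side torch_head [271.1 154.5] 0.6 [ 0.606 -0.089  0.13 ]
side torch_head [200.6 170.3] 0.57 [ 0.4  -0.2   0.13]
wrist torch [254.4 248.7] 0.74 [ 0.55  -0.217  0.01 ]
wrist torch [76.7 68.2] 0.71 [ 0.403 -0.125  0.01 ]
wrist torch [416.4  57. ] 0.58 [ 0.609 -0.055  0.01 ]
wrist torch_head [260.3 282.6] 0.92 [ 0.538 -0.167  0.13 ]
```

It is turning now: the tail holds at y ≈ -0.22 and the head has moved ahead to y ≈ -0.15, about 28° of tilt. I'll continue along the arc with less downward bias.

Request:
{"fn": "step_arm", "kwargs": {"moves": [[[-0.3, 1.0, 0, 0], [-0.3, 1.0, -0.3, 0], [-0.3, 1.0, -0.5, 0], [0, 0, 0, 0]]]}}

```text
t: 8.62
tool_pos: [0.5286, -0.1405, 0.0879]
tool_rot: [-3.105, -0.467, -0.005]
contact_force: [-3.2, 4.9, 14.1]
opening: 0.049
```

Request:
{"fn": "step_arm", "kwargs": {"moves": [[[-0.28, 0.94, -0.6, 0], [-0.27, 0.89, -0.7, 0], [0, 0, 0, 0]]]}}

```text
t: 8.87
tool_pos: [0.5226, -0.1217, 0.0731]
tool_rot: [-3.104, -0.468, -0.004]
contact_force: [-1.1, 5.9, 9.3]
opening: 0.0494
```

```bash
python3 - <<'E'
from h import *
o=readout.get_obs();print(o["tool_pos"],o["contact_force"],o["opening"],o["wrist_torque"])
viewer.get_image("side");viewer.get_image("wrist")
for cam in("side","wrist"):
  for th,z in (("torch",0.02),("torch_head",.11)):
    for r in nets.pinpoint(cam,th): print(cam,th,np.round(r["at"],1),round(r["confidence"],2),ray(cam,r["at"],z).round(3))
E
```

```text
[ 0.52258254 -0.12170316  0.07313701] [-1.09779441  5.92483281  9.3244275 ] 0.049379272186440115 [0.54243917 0.12023963 0.04536667]
side torch [271.1 186.1] 0.86 [ 0.613 -0.079  0.02 ]
side torch [201.9 200.5] 0.8 [ 0.399 -0.166  0.02 ]
side torch [254.9 207.9] 0.68 [ 0.548 -0.217  0.02 ]
side torch_head [199.6 169. ] 0.75 [ 0.395 -0.145  0.11 ]
side torch_head [241.1 163.3] 0.58 [ 0.515 -0.107  0.11 ]
side torch_head [270.1 157. ] 0.57 [ 0.608 -0.059  0.11 ]
wrist torch [261.  336.2] 0.81 [ 0.55 -0.21  0.02]
wrist torch [ 69.9 160.2] 0.69 [ 0.405 -0.12   0.02 ]
wrist torch [428.2 146.8] 0.66 [ 0.603 -0.051  0.02 ]
wrist torch_head [259.3 261.1] 0.94 [ 0.516 -0.102  0.11 ]
```

Request:
{"fn": "step_arm", "kwargs": {"moves": [[[-0.23, 0.76, -0.84, 0], [-0.21, 0.69, -0.9, 0], [-0.19, 0.61, -0.96, 0], [-0.16, 0.53, -1.0, 0], [0, 0, 0, 0]]]}}

```text
t: 9.58
tool_pos: [0.513, -0.0968, 0.0334]
tool_rot: [-3.104, -0.468, 0.003]
contact_force: [-0.1, 3.3, 1.5]
opening: 0.0489
```

Request:
{"fn": "step_arm", "kwargs": {"moves": [[[-0.14, 0.44, -1.0, 0], [-0.11, 0.35, -0.8, 0], [0, 0, 0, 0]]]}}

```text
t: 9.83
tool_pos: [0.5109, -0.0907, 0.0154]
tool_rot: [-3.106, -0.466, 0.003]
contact_force: [1.1, 2.0, 1.7]
opening: 0.0492
```

Request:
{"fn": "step_arm", "kwargs": {"moves": [[[-0.08, 0.25, -0.6, 0], [-0.03, 0.1, -0.4, 0], [0, 0, 0, 0]]]}}

```text
t: 10.08
tool_pos: [0.511, -0.0882, 0.0072]
tool_rot: [3.106, 0.464, -0.0]
contact_force: [0.6, -0.7, 0.2]
opening: 0.0491
```

```bash
python3 - <<'E'
from h import *
o=readout.get_obs();print(o["t"],o["tool_pos"],o["contact_force"],o["opening"],o["wrist_torque"])
i=viewer.get_image("wrist");j=viewer.get_image("side")[110:240,180:330]
b=np.zeros((384,800,3),np.uint8)
b[:384,:512]=i
j=cv2.resize(j,(288,250),interpolation=cv2.INTER_CUBIC); b[:250,512:]=j
cv2.imwrite("pics/l1.png",b)
E
```

```text
10.0833 [ 0.51100101 -0.08823088  0.00721212] [ 0.60152376 -0.74470437  0.15647523] 0.04913045357124434 [-0.44967751 -0.23250613  0.09877684]
```

View pics/l1.png

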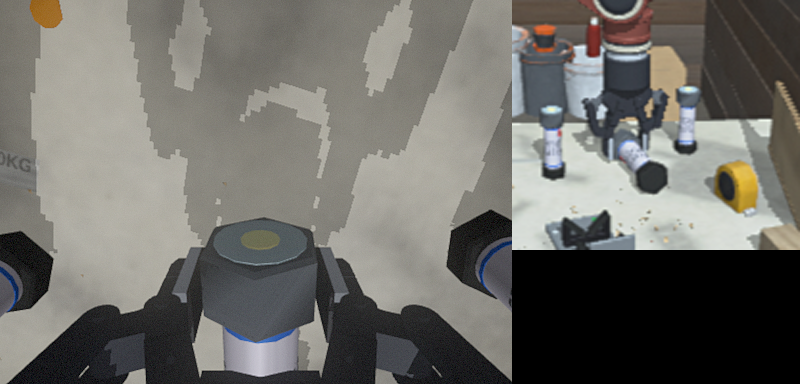

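The torch is nearly flat, head end in the jaws and a hexagon corner down, with the tail at (650, 180) in the side inset. I'll lower the last few mm and open in stages so it settles gently onto a flat between the fingers.

Request:
{"fn": "step_arm", "kwargs": {"moves": [[[0, 0, -0.4, 0], [0, 0, 0, 0], [0, 0, 0, 0]]]}}

```text
t: 10.43
tool_pos: [0.5115, -0.0882, 0.0067]
tool_rot: [-3.107, -0.465, 0.002]
contact_force: [-10.0, 2.4, 22.6]
opening: 0.0492
```

Request:
{"fn": "step_arm", "kwargs": {"moves": [[[0, 0, 0, 0], [0, 0, 0, 0], [0, 0, 0, 0], [0, 0, 0, 0]]], "grip": 0.35}}

```text
t: 10.77
tool_pos: [0.5101, -0.0876, 0.0026]
tool_rot: [-3.106, -0.464, 0.002]
contact_force: [0.6, 0.2, -0.1]
opening: 0.0554
```

Request:
{"fn": "step_arm", "kwargs": {"moves": [[[0, 0, 0, 0], [0, 0, 0, 0], [0, 0, 0, 0], [0, 0, 0, 0]]], "grip": 0.22}}

```text
t: 11.1
tool_pos: [0.5107, -0.0878, 0.0032]
tool_rot: [-3.107, -0.465, 0.0]
contact_force: [-1.3, 0.4, -0.2]
opening: 0.0665
```

Request:
{"fn": "step_arm", "kwargs": {"moves": [[[0, 0, 0, 0], [0, 0, 0, 0], [0, 0, 0, 0], [0, 0, 0, 0]]], "grip": 0}}

```text
t: 11.43
tool_pos: [0.5108, -0.0878, 0.0034]
tool_rot: [-3.107, -0.465, 0.0]
contact_force: [-0.2, -0.3, 0.8]
opening: 0.0858
```

Request:
{"fn": "step_arm", "kwargs": {"moves": [[[0, 0, 3, 0], [0, 0, 3.5, 0], [0.15, -0.5, 3.5, 0], [0.3, -1, 3.5, 0], [0.3, -1, 3.5, 0], [0.3, -1, 3, 0], [0, 0, 0, 0]]]}}

```text
t: 12.02
tool_pos: [0.5254, -0.1256, 0.2122]
tool_rot: [3.1, 0.462, 0.019]
contact_force: [1.3, -1.1, 1.4]
opening: 0.0855
```

```bash
python3 - <<'E'
from h import *
o=readout.get_obs();print(o["t"],o["tool_pos"],o["contact_force"],o["opening"],o["tool_rot"])
i=viewer.get_image("wrist");viewer.get_image("top");viewer.get_image("side")
cv2.imwrite("pics/l2.png",i)
for cam in("side","wrist","top"):
  for th,z in (("torch",0.022),("torch_mid",.022),("torch_head",.022)):
    for r in nets.pinpoint(cam,th): print(cam,th,np.round(r["at"],1),round(r["confidence"],2),ray(cam,r["at"],z).round(3))
E
```

```text
12.0167 [ 0.52541072 -0.12558837  0.21215244] [ 1.29757865 -1.11345221  1.39672644] 0.085472510708633 [3.09970777 0.46175821 0.01900507]
side torch [270.9 184.4] 0.92 [ 0.613 -0.071  0.022]
side torch [202.  201.2] 0.91 [ 0.4   -0.174  0.022]
side torch [246.1 195.6] 0.67 [ 0.529 -0.144  0.022]
side torch [255.5 206.6] 0.58 [ 0.55  -0.213  0.022]
side torch_mid [198.8 188.3] 0.92 [ 0.388 -0.089  0.022]
side torch_mid [243.2 194.8] 0.61 [ 0.521 -0.139  0.022]
side torch_mid [271.2 174.2] 0.57 [0.625 0.008 0.022]
side torch_head [234.8 184.3] 0.83 [ 0.5   -0.065  0.022]
side torch_head [270.5 157.4] 0.76 [0.644 0.159 0.022]
side torch_head [198.2 168.4] 0.58 [0.382 0.065 0.022]
wrist torch [260.4 235.1] 0.62 [ 0.542 -0.193  0.022]
wrist torch [362.4 112.9] 0.61 [ 0.595 -0.046  0.022]
wrist torch [134.4 121.4] 0.61 [ 0.395 -0.116  0.022]
wrist torch_mid [379.6 117.2] 0.93 [ 0.612 -0.045  0.022]
wrist torch_mid [115.6 134.6] 0.82 [ 0.381 -0.133  0.022]
wrist torch_mid [252.1 173.4] 0.67 [ 0.515 -0.132  0.022]
wrist torch_head [252.7 100.8] 0.67 [ 0.496 -0.066  0.022]
wrist torch_head [402.  127.9] 0.63 [ 0.636 -0.049  0.022]
top torch [225.7 191.5] 0.86 [ 0.559 -0.205  0.022]
top torch [169.5 174.3] 0.65 [ 0.609 -0.051  0.022]
top torch [199.5 247.4] 0.57 [ 0.408 -0.131  0.022]
top torch_mid [194.4 251.3] 0.76 [ 0.398 -0.117  0.022]
top torch_mid [203.5 199.7] 0.75 [ 0.537 -0.144  0.022]
top torch_mid [167.9 168.2] 0.69 [ 0.626 -0.047  0.022]
top torch_head [163.2 169.8] 0.68 [ 0.622 -0.034  0.022]
top torch_head [192.7 256.3] 0.53 [ 0.384 -0.112  0.022]
top torch_head [291.3 135.8] 0.32 [ 0.708 -0.388  0.022]
```

View pics/l2.png

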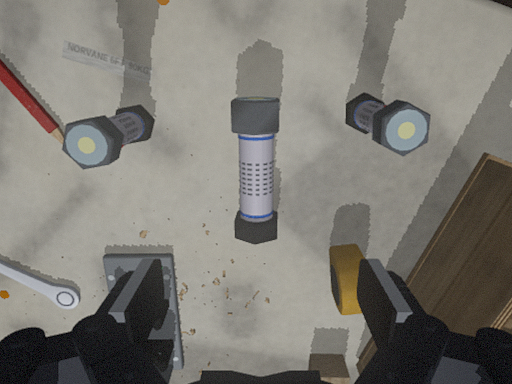

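The torch lies alone on the bench: lens end at about (255, 98), tail end about (256, 238). Its head is ~49 px wide against 35 px for the 34 mm barrel, so the corners are sideways and it rests on flats. Next I'll measure the barrel axis.

```bash
python3 - <<'E'
from h import *
i=cv2.imread("pics/l2.png").astype(int)
# barrel columns: bright pixels
g=i.sum(2)
L=[]
for r in range(142,214,6):
    row=i[r,225:290]; 
    # barrel is bluish/brighter than neighbours: b-r
    m=(row[:,0]-row[:,2])>4
    c=np.where(m)[0]+225
    L.append((r,c.min(),c.max()))
L=np.array(L);print(L.tolist())
cm=(L[:,1]+L[:,2]+1)/2
f=np.polyfit(L[:,0],cm,1);print(f)
a=[ray("wrist",(np.polyval(f,r),r),.025) for r in (140,176,214)]
print(np.round(a,4)); d=a[0]-a[2];print(np.degrees(np.arctan2(d[1],d[0])),np.linalg.norm(d))
for nm,px,z in (("head top edge",(255,98),.044),("head bottom",(255,133),.044),("tailcap top edge",(256,212),.044),("tail end top",(256,238),.022),("headring",(255.5,136),.039),("tailring",(255.5,217),.039)):
    print(nm,ray("wrist",px,z).round(4))
o=readout.get_obs();print(np.degrees(2*np.arctan2(o["tool_rot"][1],o["tool_rot"][0])))
E
```

```text
[[142, 239, 272], [148, 240, 272], [154, 241, 271], [160, 240, 271], [166, 240, 272], [172, 242, 272], [178, 240, 269], [184, 240, 272], [190, 241, 271], [196, 241, 271], [202, 241, 271], [208, 240, 272]]
[3.20512821e-03 2.55814103e+02]
[[ 0.51   -0.0994  0.025 ]
 [ 0.5203 -0.1332  0.025 ]
 [ 0.532  -0.1715  0.025 ]]
106.96691613357042 0.07540340342178853
head top edge [ 0.4978 -0.0618  0.044 ]
head bottom [ 0.5063 -0.0903  0.044 ]
tailcap top edge [ 0.5288 -0.162   0.044 ]
tail end top [ 0.5397 -0.199   0.022 ]
headring [ 0.5077 -0.0936  0.039 ]
tailring [ 0.5304 -0.1691  0.039 ]
-342.97372392559544
```

Request:
{"fn": "step_arm", "kwargs": {"moves": [[[-0.25, -0.4, -3.5, 0], [-0.25, -0.4, -3.5, 0], [0, 0, -3.5, 0], [0, 0, -3.5, 0], [0, 0, 0, 0], [0, 0, 0, 0]]]}}

```text
t: 13.12
tool_pos: [0.5146, -0.1301, 0.0615]
tool_rot: [-3.104, -0.464, 0.007]
contact_force: [0.7, 0.3, -0.0]
opening: 0.0853
```

Request:
{"fn": "step_arm", "kwargs": {"moves": [[[0.5, -0.4, -1.8, 0], [0, 0, -2, 0], [0, 0, -1.8, 0], [0, 0, 0, 0], [0, 0, 0, 0]]]}}

```text
t: 13.53
tool_pos: [0.5226, -0.1353, 0.0094]
tool_rot: [3.106, 0.465, 0.003]
contact_force: [0.5, -0.3, 0.0]
opening: 0.0855
```

Request:
{"fn": "step_arm", "kwargs": {"moves": [[[0, 0, 0, 0], [0, 0, 0, 0], [0, 0, 0, 0], [0, 0, 0, 0], [0, 0, 0, 0], [0, 0, 0, 0], [0, 0, 0, 0]]], "grip": 1, "squeeze": 45}}

```text
t: 14.12
tool_pos: [0.5226, -0.1352, 0.0089]
tool_rot: [3.106, 0.465, 0.004]
contact_force: [0.4, 1.0, 6.5]
opening: 0.0327
```

Request:
{"fn": "step_arm", "kwargs": {"moves": [[[0, 0, 2, 0], [0, 0, 3, 0], [0, 0, 3, 0], [0, 0, 2, 0], [0, 0, 0, 0], [0, 0, 0, 0]]]}}

```text
t: 14.62
tool_pos: [0.5213, -0.1349, 0.1073]
tool_rot: [3.107, 0.465, 0.001]
contact_force: [-0.1, 0.6, -4.3]
opening: 0.0325
```

The torch is held across the barrel (opening 32.5 mm, 4.3 N). I'll cross-check the cradle pose by fitting its model to the masks from the top, side and wrist cameras.

```bash
cat > dockfit.py <<'E'
from h import *
def box(x0,x1,y0,y1,z0,z1): return np.array([[x,y,z] for x in(x0,x1) for y in(y0,y1) for z in(z0,z1)])/1e3
B=[box(-40,40,-85,85,0,10),box(-28,28,-76,-70,0,74),box(-30,30,-41,-27,10,30),box(-30,30,19,33,10,30)]
def sil(p,c,S=4):
    K,R,t=[np.array(c[k]) for k in("camera_matrix","R","t")]
    co,s=np.cos(p[2]),np.sin(p[2]);M=np.array([[co,-s,0],[s,co,0],[0,0,1]])
    im=np.zeros((384*S,512*S),np.uint8)
    for b in B:
        q=((b@M.T+[p[0],p[1],0])@R.T+t)@K.T;q=q[:,:2]/q[:,2:]*S+S/2
        cv2.fillConvexPoly(im,cv2.convexHull(q.astype(np.float32)).astype(np.int32),255)
    return cv2.resize(im,(512,384),interpolation=cv2.INTER_AREA)/255.
E
cat > rundf.py <<'E'
from dockfit import *
from scipy.optimize import minimize
import sys
V=[]
for n in sys.argv[1:]:
    viewer.get_image(n);c=viewer.calibration(n);m=nets.masks_of(n,"dock")
    m=[r for r in m if np.linalg.norm(ray(n,[(r["box"][0]+r["box"][2])/2,(r["box"][1]+r["box"][3])/2],.02)[:2]-[.45,-.36])<.06]
    if m: V.append((n,c,m[0]["region"].astype(float)));print(n,m[0]["box"],m[0]["confidence"],m[0]["region"].sum())
def cost(p,vs): return sum(1-np.minimum(sil(p,c),g).sum()/np.maximum(sil(p,c),g).sum() for _,c,g in vs)
for vs in [[v] for v in V]+[V]:
    s=np.array([[.4513,-.3588,.2976]]*4);s[1,0]+=.008;s[2,1]+=.008;s[3,2]+=.06
    r=minimize(cost,s[0],args=(vs,),method="Nelder-Mead",options=dict(initial_simplex=s,xatol=2e-4,fatol=1e-4,maxiter=120))
    print([v[0] for v in vs],r.x.round(4),np.degrees(r.x[2]).round(1),round(r.fun,3),"start",round(cost(s[0],vs),3))
print(readout.get_obs()["t"])
E
python3 rundf.py top side wrist
```

```text
top [247.3, 206.5, 318.1, 249.2] 0.64 1804
side [196.6, 222.2, 248.1, 263.1] 0.89 1458
['top'] [ 0.4539 -0.3596  0.2928] 16.8 0.042 start 0.081
['side'] [ 0.4511 -0.355   0.2748] 15.7 0.064 start 0.085
['top', 'side'] [ 0.4524 -0.3577  0.2796] 16.0 0.137 start 0.166
14.9167
```

Both fits agree: cradle at about (0.4525, -0.3585), yaw 16–17°. Next, how far along the torch I hold it, from the wrist view of the lens end, whose relation to the tool is fixed.

```bash
python3 - <<'E'
from h import *
i=viewer.get_image("wrist");cv2.imwrite("pics/h1.png",i)
o=readout.get_obs();p=o["tool_pos"];Rt=Ro.from_rotvec(o["tool_rot"]).as_matrix()
yax=-Rt[:,1] ;print(yax.round(3),Rt[:,0].round(3))
sgn=np.sign(yax@[-.286,.958,0]);u=yax*sgn
for r in nets.pinpoint("wrist","torch_head"): print(r["at"],r["confidence"])
for h in (.140,.110,.066,.022,0):
    for z in (.035,.013): print(h,z,proj("wrist",p+u*(h-.066)+[0,0,z]).round(1))
cv2.imwrite("pics/h1c.png",cv2.resize(i[120:384,150:370],None,fx=2.2,fy=2.2,interpolation=cv2.INTER_CUBIC))
E
```

```text
[-0.293  0.956  0.002] [ 0.956  0.293 -0.002]
[259.1, 119.9] 0.57
0.14 0.035 [259.2 109.9]
0.14 0.013 [259.4 103.9]
0.11 0.035 [259.3 201.2]
0.11 0.013 [259.5 181.6]
0.066 0.035 [259.5 310. ]
0.066 0.013 [259.6 277.2]
0.022 0.035 [259.6 397.1]
0.022 0.013 [259.7 356.2]
0 0.035 [259.6 434.4]
0 0.013 [259.8 390.7]
```

View pics/h1c.png

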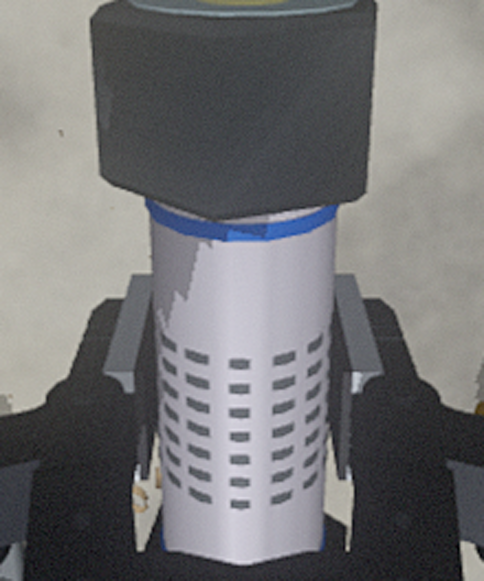

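The wrist crop shows the head's rear edge near row 218 and the dot pattern centred near row 316. So I hold the barrel about 4 mm toward the head from its middle, and a hexagon corner points up, putting the axis about 16 mm above the TCP. I'll aim about 4 mm short of the plate and move over the cradle.

Request:
{"fn": "step_arm", "kwargs": {"moves": [[[-1, -3.1, 0.5, 0], [-1, -3.1, 0.5, 0], [-1, -3.1, 0.5, 0], [-1, -3.2, 0.5, 0], [-1, -3.2, 0.5, 0], [-1, -3.2, 0, 0], [-1, -3.1, 0, 0], [0, 0, 0, 0], [0, 0, 0, 0], [0, 0, 0, 0]]]}}

```text
t: 15.85
tool_pos: [0.4512, -0.3544, 0.1318]
tool_rot: [-3.106, -0.464, 0.001]
contact_force: [-0.1, 0.1, -4.0]
opening: 0.0325
```

Request:
{"fn": "step_arm", "kwargs": {"moves": [[[0, 0, -2, 0], [0, 0, -2, 0], [0, 0, 0, 0], [0, 0, 0, 0]]]}}

```text
t: 16.18
tool_pos: [0.4508, -0.3526, 0.0907]
tool_rot: [-3.103, -0.467, 0.004]
contact_force: [0.9, 0.4, -3.6]
opening: 0.0323
```

```bash
python3 - <<'E'
from h import *
o=readout.get_obs();print(o["tool_pos"],o["contact_force"])
t=viewer.get_image("top")[195:265,225:335];s=viewer.get_image("side")[175:275,170:280];w=viewer.get_image("wrist")
b=np.zeros((600,800,3),np.uint8)
b[:280,:440]=cv2.resize(t,None,fx=4,fy=4,interpolation=cv2.INTER_CUBIC)
b[280:580,:330]=cv2.resize(s,None,fx=3,fy=3,interpolation=cv2.INTER_CUBIC)
b[290:590,400:800]=cv2.resize(w,(400,300))
cv2.imwrite("pics/d1.png",b)
from dockfit import *
p=np.array([.4525,-.3585,.29]);u=np.array([-np.sin(p[2]),np.cos(p[2]),0])
pl=np.array([p[0],p[1],0])-.070*u
for nm,X in(("plate top inner",pl+[0,0,.074]),("tail if s=-4 top",o["tool_pos"]-.070*u+[0,0,.0165+.022]),("tail ctr",o["tool_pos"]-.070*u+[0,0,.0165])):
    for c,of,k in(("top",(225,195),4),("side",(170,175),3)): print(nm,c,((proj(c,X)-of)*k).round(0))
E
```

```text
[ 0.45078277 -0.35260361  0.0907022 ] [ 0.91226554  0.38506949 -3.64999409]
plate top inner top [339. 108.]
plate top inner side [185. 173.]
tail if s=-4 top top [340. 114.]
tail if s=-4 top side [183. 105.]
tail ctr top [336. 113.]
tail ctr side [183. 131.]
```

View pics/d1.png

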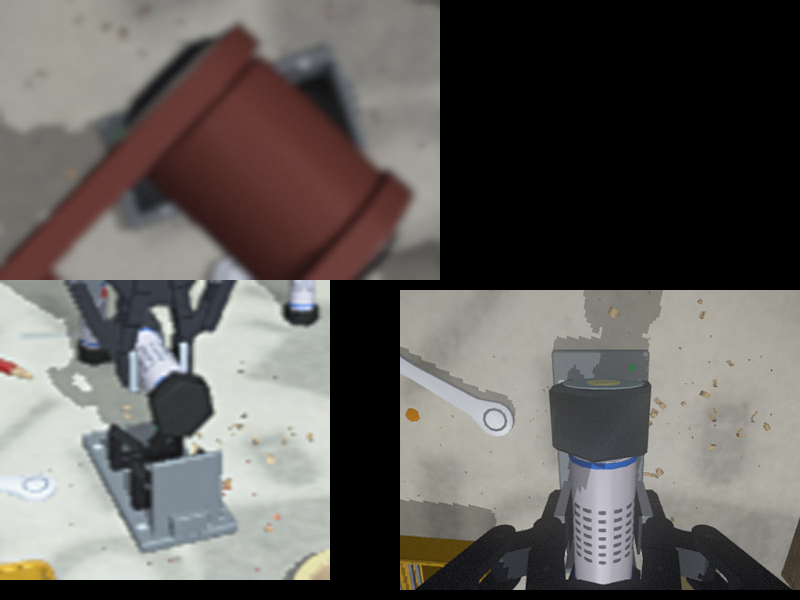

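Side inset: the tail cap centre at (182, 403) sits above the plate at (185, 455), within a few pixels of prediction. In the wrist inset the head is centred on the cradle base (600 against 552–648). Now I'll descend in stages watching the force.

Request:
{"fn": "step_arm", "kwargs": {"moves": [[[0, -0.15, -1, 0], [0, 0, -1, 0], [0, 0, -0.6, 0], [0, 0, 0, 0], [0, 0, 0, 0]]]}}

```text
t: 16.75
tool_pos: [0.4507, -0.3558, 0.0652]
tool_rot: [-3.105, -0.464, 0.002]
contact_force: [-0.7, -0.6, -3.5]
opening: 0.0326
```

Request:
{"fn": "step_arm", "kwargs": {"moves": [[[0, 0, -0.6, 0], [0, 0, -0.6, 0], [0, 0, -0.6, 0], [0, 0, 0, 0], [0, 0, 0, 0]]]}}

```text
t: 17.17
tool_pos: [0.4509, -0.3559, 0.0475]
tool_rot: [-3.106, -0.465, 0.002]
contact_force: [0.3, 0.5, -3.4]
opening: 0.0328
```

Request:
{"fn": "step_arm", "kwargs": {"moves": [[[0, 0, -0.5, 0], [0, 0, -0.4, 0], [0, 0, 0, 0], [0, 0, 0, 0]]]}}

```text
t: 17.5
tool_pos: [0.4511, -0.3561, 0.039]
tool_rot: [-3.106, -0.465, 0.001]
contact_force: [-0.6, 0.7, -3.1]
opening: 0.0326
```

Request:
{"fn": "step_arm", "kwargs": {"moves": [[[0, 0, -0.3, 0], [0, 0, -0.3, 0], [0, 0, 0, 0], [0, 0, 0, 0]]]}}

```text
t: 17.83
tool_pos: [0.4512, -0.3561, 0.0331]
tool_rot: [-3.106, -0.465, 0.001]
contact_force: [-0.1, -0.1, -4.1]
opening: 0.0327
```

Request:
{"fn": "step_arm", "kwargs": {"moves": [[[0, 0, -0.25, 0], [0, 0, 0, 0], [0, 0, 0, 0]]]}}

```text
t: 18.08
tool_pos: [0.4512, -0.357, 0.032]
tool_rot: [3.106, 0.465, -0.001]
contact_force: [-5.7, 1.2, 5.0]
opening: 0.0326
```

Request:
{"fn": "step_arm", "kwargs": {"moves": [[[0, 0, -0.25, 0], [0, 0, 0, 0], [0, 0, 0, 0]]]}}

```text
t: 18.33
tool_pos: [0.4508, -0.3576, 0.0314]
tool_rot: [3.106, 0.466, -0.004]
contact_force: [-11.1, 3.7, 14.5]
opening: 0.0329
```

Contact comes exactly where predicted (TCP 0.032), on one V face, pushing toward -x. I'll follow it sideways.

Request:
{"fn": "step_arm", "kwargs": {"moves": [[[-0.3, -0.05, 0, 0], [0, 0, 0, 0], [0, 0, 0, 0]]]}}

```text
t: 18.58
tool_pos: [0.4508, -0.3577, 0.0315]
tool_rot: [3.104, 0.464, 0.008]
contact_force: [0.5, 4.7, 9.4]
opening: 0.0328
```

Lateral load is gone, so it's seated in both V faces. I'll relax the down-push and slide it toward the plate until it meets resistance.

Request:
{"fn": "step_arm", "kwargs": {"moves": [[[0, 0, 0.3, 0], [0.06, -0.2, 0, 0], [0.06, -0.2, 0, 0], [0, 0, 0, 0], [0, 0, 0, 0]]]}}

```text
t: 19.0
tool_pos: [0.4509, -0.3602, 0.0321]
tool_rot: [-3.106, -0.464, -0.004]
contact_force: [2.9, 6.3, 2.9]
opening: 0.0324
```

Request:
{"fn": "step_arm", "kwargs": {"moves": [[[0.06, -0.2, 0, 0], [0.06, -0.2, 0, 0], [0, 0, 0, 0], [0, 0, 0, 0]]]}}

```text
t: 19.33
tool_pos: [0.4508, -0.3602, 0.032]
tool_rot: [-3.096, -0.463, 0.001]
contact_force: [-2.6, 19.6, 16.3]
opening: 0.0327
```

Request:
{"fn": "step_arm", "kwargs": {"moves": [[[-0.08, 0.25, 0.1, 0], [0, 0, 0, 0], [0, 0, 0, 0]]]}}

```text
t: 19.58
tool_pos: [0.4507, -0.3603, 0.0323]
tool_rot: [-3.103, -0.465, -0.002]
contact_force: [2.0, 8.5, 3.0]
opening: 0.0324
```

```bash
python3 - <<'E'
from h import *
o=readout.get_obs();print(o["t"],o["tool_pos"],o["contact_force"],o["wrist_torque"])
s=viewer.get_image("side")[175:275,160:290];w=viewer.get_image("wrist")
b=np.zeros((600,800,3),np.uint8)
b[:300,:390]=cv2.resize(s,None,fx=3,fy=3,interpolation=cv2.INTER_CUBIC)
b[300:600,:400]=cv2.resize(w,(400,300))
cv2.imwrite("pics/d2.png",b)
for cam in("side",):
  for th in ("torch","torch_head","dock_plate"):
    for r in nets.pinpoint(cam,th): print(cam,th,np.round(r["at"],1),round(r["confidence"],2),ray(cam,r["at"],.048).round(3))
E
```

```text
19.5833 [ 0.45065776 -0.36030804  0.03232334] [2.03053743 8.45074142 3.00419285] [ 1.22966496 -0.37128131  0.18038104]
side torch [231.4 246.9] 0.84 [ 0.471 -0.444  0.048]
side torch [202.  200.1] 0.79 [ 0.401 -0.216  0.048]
side torch [269.9 187.4] 0.78 [ 0.599 -0.145  0.048]
side torch_head [212.5 215.6] 0.62 [ 0.43  -0.302  0.048]
side torch_head [200.1 168.3] 0.6 [0.391 0.005 0.048]
side dock_plate [233.2 244.6] 0.92 [ 0.475 -0.435  0.048]
```

Request:
{"fn": "step_arm", "kwargs": {"moves": [[[0, 0, 0, 0], [0, 0, 0, 0], [0, 0, 0, 0]]], "grip": 0.5}}

```text
t: 20.08
tool_pos: [0.45, -0.3629, 0.0325]
tool_rot: [3.106, 0.464, 0.0]
contact_force: [-0.7, 0.2, -0.5]
opening: 0.0426
```

Request:
{"fn": "step_arm", "kwargs": {"moves": [[[0, 0, 0, 0], [0, 0, 0, 0], [0, 0, 0, 0], [0, 0, 0, 0]]], "grip": 0}}

```text
t: 20.42
tool_pos: [0.4499, -0.3625, 0.0324]
tool_rot: [3.107, 0.464, -0.0]
contact_force: [-0.5, 0.1, 0.9]
opening: 0.0854
```

Request:
{"fn": "step_arm", "kwargs": {"moves": [[[0, 0, 1, 0], [0, 0, 2, 0], [0, 0, 3, 0], [0, 0, 3.5, 0], [0, 0, 3.5, 0], [0, 0, 3.5, 0], [-0.7, 2.5, 2, 0], [-0.7, 2.5, 2, 0], [-0.7, 2.5, 0, 0], [0, 0, 0, 0]]]}}

```text
t: 21.25
tool_pos: [0.429, -0.2849, 0.2404]
tool_rot: [3.104, 0.468, 0.005]
contact_force: [-0.3, -0.1, -0.1]
opening: 0.0854
```

```bash
python3 - <<'E'
from h import *
o=readout.get_obs();print(o["t"],o["tool_pos"],o["contact_force"])
t=viewer.get_image("top");s=viewer.get_image("side");w=viewer.get_image("wrist");cv2.imwrite("pics/fw.png",w)
b=np.zeros((600,800,3),np.uint8)
b[:300,:390]=cv2.resize(s[175:275,160:290],None,fx=3,fy=3,interpolation=cv2.INTER_CUBIC)
b[:280,400:800]=cv2.resize(t[195:265,230:330],None,fx=4,fy=4,interpolation=cv2.INTER_CUBIC)
b[300:600,:400]=cv2.resize(w,(400,300))
b[300:600,400:800]=cv2.resize(t[60:285,130:430],(400,300))
cv2.imwrite("pics/f1.png",b)
for th,z in (("torch",.048),("torch_mid",.048),("torch_head",.048),("dock_plate",.048),("tape_measure",0),("tape_roll",0),("wood_block",0)):
  for cam in("top","wrist"):
    for r in nets.pinpoint(cam,th)[:3]: print(cam,th,np.round(r["at"],1),round(r["confidence"],2),ray(cam,r["at"],z).round(3))
p=np.array([.4525,-.3585,0]);u=np.array([-.286,.958,0])
for nm,X in(("mid",p-.004*u+[0,0,.048]),("tail",p-.07*u+[0,0,.07]),("head",p+.07*u+[0,0,.07])): print(nm,proj("wrist",X).round(0),((proj("wrist",X))*[400/512,300/384]+[0,300]).round(0))
E
```

```text
21.25 [ 0.42902385 -0.28494948  0.24042907] [-0.31838219 -0.06351024 -0.063961  ]
top torch [309.  218.7] 0.89 [ 0.481 -0.427  0.048]
top torch [202.2 246.3] 0.69 [ 0.413 -0.143  0.048]
top torch [172.7 174.6] 0.68 [ 0.606 -0.066  0.048]
wrist torch [260.8 287.9] 0.71 [ 0.472 -0.427  0.048]
top torch_mid [286.6 226. ] 0.94 [ 0.463 -0.367  0.048]
top torch_mid [167.4 168.2] 0.83 [ 0.623 -0.052  0.048]
wrist torch_mid [253.8 232.5] 0.69 [ 0.444 -0.362  0.048]
top torch_head [258.7 238.9] 0.77 [ 0.43  -0.293  0.048]
top torch_head [287.1 226.5] 0.68 [ 0.461 -0.369  0.048]
top torch_head [162.7 170.3] 0.67 [ 0.618 -0.039  0.048]
wrist torch_head [258.3 170. ] 0.9 [ 0.429 -0.295  0.048]
top dock_plate [309.  219.1] 0.64 [ 0.48  -0.427  0.048]
wrist dock_plate [261.7 285.1] 0.7 [ 0.472 -0.423  0.048]
top tape_measure [235.7 152.3] 0.75 [ 0.669 -0.233  0.   ]
wrist tape_measure [466.6 162.8] 0.7 [ 0.657 -0.23   0.   ]
wrist tape_measure [258.9 236. ] 0.54 [ 0.458 -0.388  0.   ]
top tape_roll [341.1 180.3] 0.77 [ 0.584 -0.524  0.   ]
top tape_roll [283.8 227.8] 0.43 [ 0.456 -0.363  0.   ]
wrist tape_roll [318.8 347.8] 0.73 [ 0.588 -0.528  0.   ]
top wood_block [293.8 135.2] 0.85 [ 0.713 -0.396  0.   ]
top wood_block [281.2 227.5] 0.18 [ 0.457 -0.355  0.   ]
wrist wood_block [434.8 291. ] 0.76 [ 0.701 -0.397  0.   ]
wrist wood_block [258.5 234. ] 0.39 [ 0.457 -0.385  0.   ]
mid [262. 235.] [205. 483.]
tail [261. 299.] [204. 534.]
head [263. 174.] [205. 436.]
```

View pics/f1.png

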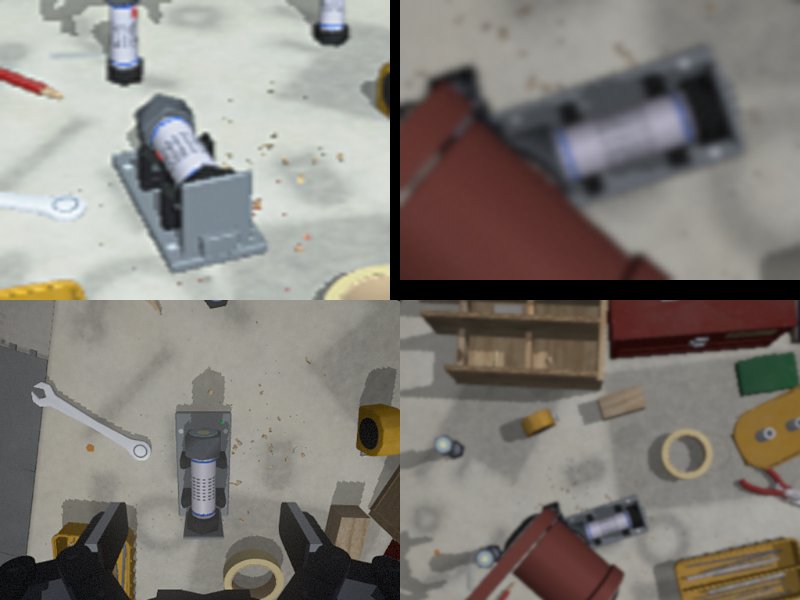

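The last picture shows the torch in both V rests, lens away from the plate, black tail cap directly at the plate (side inset (210, 175), wrist inset (204, 520)), and the bystanders where they were. One numeric check for a gap at the tail before I hand in.

```bash
python3 - <<'E'
from h import *
w=cv2.imread("pics/fw.png").astype(int)
print([(r,w[r,252:270].mean((0,1)).round(0)) for r in range(274,312,2)])
p=np.array([.4525,-.3585,0]);u=np.array([-.286,.958,0])
for d in(-70,-66,-63):
  for z in (.048,.07,.074): print(d,z,proj("wrist",p+u*d/1e3+[0,0,z]).round(1))
E
```

```text
[(274, np.float64(114.0)), (276, np.float64(103.0)), (278, np.float64(121.0)), (280, np.float64(55.0)), (282, np.float64(49.0)), (284, np.float64(52.0)), (286, np.float64(53.0)), (288, np.float64(53.0)), (290, np.float64(56.0)), (292, np.float64(55.0)), (294, np.float64(55.0)), (296, np.float64(54.0)), (298, np.float64(57.0)), (300, np.float64(64.0)), (302, np.float64(76.0)), (304, np.float64(108.0)), (306, np.float64(123.0)), (308, np.float64(132.0)), (310, np.float64(132.0))]
-70 0.048 [261.3 287.2]
-70 0.07 [261.4 299.3]
-70 0.074 [261.4 301.6]
-66 0.048 [261.4 284.1]
-66 0.07 [261.4 296.1]
-66 0.074 [261.5 298.5]
-63 0.048 [261.4 281.9]
-63 0.07 [261.5 293.8]
-63 0.074 [261.5 296.1]
```

```bash
python3 -c "
from station import ctrl
print(ctrl.finish_job())"
```

```text
the job is handed in; nothing more can be done
None
```

The largest torch is lying in both V rests of the cradle, lens away from the contact plate and tail cap against it. I handed the job in at about 22 s of the 61 s.

- **Laying down:** I gripped the head, carried the torch to free bench, tipped it about its tail and let go. It lay on the bench untouched for about 2 s.
- **Into the cradle:** I picked it up about 4 mm off the barrel middle and lowered it until it touched, at the height I had predicted. I then followed one V face sideways until the side load was gone.
- **Against the plate:** I slid it about 2.5 mm until it stopped firmly at about 20 N, backed off to a light push, and let go.

**Last checks:**
- The final pictures show the barrel in both rests and no visible gap at the tail.
- The tape measure, tape roll and wooden block measured within about 6 mm of their first top-view positions in the same view. That is within the measuring scatter, and nothing touched them.
- The gripper was open and clear, with no contact force.

**What was unclear or disagreed:**
- **Tail contact:** the dark cap and the plate look alike in the last wrist picture, so it rests mainly on the firm stop I felt while sliding.
- **Opening reading:** the gripper read 49–50 mm on the 44 mm head, and I did not find out why.
- **How it lay on the bench:** I first read it as resting on flats. A later close view suggested a hexagon corner was up, so it may have rested on a corner, but it did not roll.
- **Tipping:** the tail slid about 20 mm on the bench before it bit, and the force peaked at about 31 N.

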